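# Ring up a carton at the sweet-store counter

### The arm

A 6-joint arm with a two-finger parallel gripper is mounted at the origin on the work surface. World frame = base frame: x ahead of the robot, y to its left, z up, the work surface at z = 0. Lengths are in m, angles in degrees, forces in N, time in s.
With the tool pointing down it reaches from about 0.275 to 0.75 m from the base axis. Payload 10.2 kg.
Tool frame: the origin (TCP) lies midway between the tips of the shut fingers; the grasp point (between the pads) lies 19 mm behind it; z points along the fingers, y is the line along which they close (so a half turn about z gives the same grasp; the last joint's range is limited). The gripper opens to 88 mm and grips with 3 to 60 N. Pads are 18 mm wide; open, the fingers measure 123 mm over their backs; the gripper's body (75 mm by 187 mm) begins 45 mm behind the grasp point.
Start: joints at [-80.065, 17.928, 85.812, -0, 76.261, -12.8], TCP at [0.203, -0.484, 0.239] pointing down, gripper open.
Joint ranges: [-168.41, 168.41], [-55.51, 124.54], [10.69, 146.95], [-70.63, 250.63], [1, 178], [-165.06, 165.06]. Speed limits (degrees/s): [136.94, 136.94, 172.46, 180, 180, 180].

### API

Orientations are given as a 3x3 rotation matrix whose columns are the frame's x, y, z axes.
In Python, from rig import move_ptp, line_to, movej, set_gripper, hold, solve_ik, camera, camera_model, MotionError, sign_off, spot_in, current_clock, current_joint_pos, current_joint_vel, current_effort, current_eef_pos, current_tcp_rot, current_ft_force, current_torque, current_grip_width, current_finger_force gives the robot as it stands. Calls block until the motion is done:
- move_ptp(position, orientation): joint-space move of the TCP to a pose.
- line_to(position, orientation=None, velocity=0.15): straight line of the TCP; orientation=None keeps the orientation; velocity is the mean speed in m/s.
- movej(angles): joint-space move.
- set_gripper(opening, effort=None): finger opening in m; effort is the grip in N (None keeps the last); returns when the fingers have stopped.
- hold(seconds).
- solve_ik(position, orientation): joint angles nearest the present ones, or None.
- camera(name): name is "side" or "top"; returns (picture, depth): 384x512x3 uint8, blue, green, red; 384x512 float32, m along the optical axis (not along the pixel's ray), 0 where there is no reading.
- camera_model(name): a dict with "fov_y" (degrees; the focal length in pixels is half the picture's height over the tangent of half this angle, whatever the lens; pixels are square), "cx", "cy" (the principal point, pixels), "cam_to_world" (4x4, takes a point from camera to world coordinates). Camera axes: x right, y down, z forward; pixel columns grow to the right and rows downward; lengths in m; the calibration is good to about 2 mm. A picture is of the moment at which its call begins. camera_model takes no time and is no camera call.
A pose or a line that the arm cannot do raises MotionError and nothing moves.
- sign_off(): hands the job in; it is judged then, once.
Trained networks look in the newest picture that a camera, given by its name, has taken for a name from the list of things; names that differ only in an ending like _2 or _b are one class to them, and where a whole thing is asked for, a point or a joint stands for the part that bears it (a point fixed in the world has none). Each returns a list of dicts, best first, with "confidence" (0 to 1); they miss things now and then, are a little off and sometimes report something else, mostly with a low value. They report only what shows in the picture. A call takes as long as a camera call. They do not tell look-alikes from the thing itself.
- spot_in(camera, target): "pixel" ([row, column] in pixels, amid what is visible of it).
Readings, each from a call of its own:
- current_clock(): time.
- current_joint_pos(): joint angles.
- current_joint_vel(): joint speeds.
- current_effort(): joint torques, N m.
- current_eef_pos(): TCP position.
- current_tcp_rot(): TCP orientation.
- current_ft_force(): force on the tool from outside, world axes, zero at the start.
- current_torque(): the same for the moment, N m.
- current_grip_width(): finger opening in m.
- current_finger_force(): force on a finger pad.
Only numpy, scipy, OpenCV 4.12 (cv2) and the standard library are available. Lean on these libraries where they do the work, as an engineer would, in place of code of your own. Each camera call takes 0.05 s, during which the arm holds its last target. There are 200 camera calls.

### The job

Ring up the box-shaped carton: pull it up out of the wooden holder without upsetting the holder or the two other packs, and lay it down flat along the middle of the black scan pad, lengthwise and centred. Then squeeze the scanner's trigger fully home and let it spring back, leaving the carton lying on the pad and everything else as it was.

Things in the scene. Friction and masses are not known exactly. Their poses are not given: they have to be found in the camera images.
- carton: Box-shaped kraft-card carton with a white band, 30 (x) x 40 (y) x 170 mm (z, its length), about 0.15 kg. Origin at the centre of its lower end face, z up along it. It stands upright in one of the three sockets of the holder, 60 mm deep, the top 110 mm showing; its 40 mm width runs along the holder's row.
- carton_mid (a point): Centre of the carton, 85 mm from either end; axes as the carton's.
- holder: Loose heavy wooden block, 64 (x) x 226 (y) x 70 mm high, 1.2 kg, with three upright rectangular sockets (35 mm in x by 45 mm in y, 60 mm deep) in a row along its y, 74 mm apart, the middle one at its centre. Origin at the centre of its underside, z up.
- tube: Round kraft-card tube with a cap, 33 mm across, 168 mm tall, standing in another socket of the holder. Origin at the centre of its lower end, z up. Leave it there.
- station: Fixed scan station: T-shaped wooden board, 10 mm thick; black rubber pad on its crossbar (220 x 110 mm), grey pistol scanner clamped upside down on the stem. Origin on the counter under the pad's centre; x along the pad, y from scanner to pad, z up. Scanner head 64 mm wide, to 110 mm high, y -245 to -110 mm; handle upright, 32 (x) x 34 mm (y), at y = -200 mm, top at 185 mm.
- pad_mid (a point): Centre of the top of the scan pad, which is 200 (station x) x 80 mm (station y), 12 mm above the counter; axes as the station's.
- squeeze (a point): Fixed point 152 mm above the counter, midway between the handle's back and the trigger's front when squeezed home (46 mm apart along the station's y then, 61 mm at rest); axes as the station's. A gripper pointing down here and closing along the station's y squeezes the trigger against the handle.
- trigger (a joint): Trigger angle: 0 at rest (sprung), 0.26 rad fully home against the handle. A black plate 20 mm wide, 10 mm thick on the pad side of the handle, hinged 108 mm above the counter (axis along station x), reaching 60 mm up; about 7 N at its tip brings it home.
- trigger_tip (a point): Front face of the trigger near its upper, free end; moves with it.
- jar: Bystander: glass jar with white cap, 76 mm across, 110 mm tall; origin at the centre of its underside.
- tin: Bystander: round steel tin with lid, 76 mm across, 62 mm tall; origin at the centre of its underside.
- flask: Bottle-shaped kraft-card pack, 33 mm across with a slim neck (16 mm) and a cap, 165 mm tall, standing in another socket of the holder. Origin at the centre of its lower end, z up. Leave it there.
Mind the look-alikes: they are no part of the job. Leave any turquoise look-alike of the carton alone. What is shaped like the flask but blue is not meant.

How it is judged:
By the outcome, as a careful person would: the job done as asked, in the order asked, and still so for the second after the job is handed in, with the robot touching nothing.
It also fails if it takes over 58 s, if anything falls off the work surface, if the arm or the gripper's body presses on something with over 40 N, if the wrist force passes 120 N, or if a joint passes its speed limit or range.

## Working session

There is one attempt and no reset: what is moved stays moved. The work goes in short steps, each a Python script; the robot and the scene stay as the last script left them, time stands still between calls to the robot, and variables do not carry over. Pictures are saved under pics/ and viewed, at most 10 in all, crops included, and the job is handed in when it is done.

```bash
mkdir -p pics; cat > h.py <<'E'
import numpy as np, cv2
from rig import *
def cloud(name,tag=None):
    im,d=camera(name); m=camera_model(name)
    h,w=d.shape; f=h/2/np.tan(np.radians(m["fov_y"])/2)
    v,u=np.mgrid[:h,:w]
    P=np.stack([(u-m["cx"])/f*d,(v-m["cy"])/f*d,d],-1)
    T=np.array(m["cam_to_world"]); W=P@T[:3,:3].T+T[:3,3]; W[d==0]=np.nan
    if tag: cv2.imwrite(f"pics/{tag}.png",im); np.savez(f"pics/{tag}.npz",im=im,W=W,d=d)
    return im,W
E
python3 - <<'E'
from h import *
for c in("top","side"):
    im,W=cloud(c,c+"0")
    m=camera_model(c); print(c,{k:v for k,v in m.items() if k!="cam_to_world"},np.round(m["cam_to_world"],3).tolist())
    for t in("carton","holder","tube","flask","station","trigger","jar","tin"):
        for r in spot_in(c,t)[:3]:
            p=np.round(r["pixel"]).astype(int); print(t,round(r["confidence"],2),p,np.round(W[p[0],p[1]],3))
print(current_clock())
E
python3 -c "
import cv2;import numpy as np
"
```

```text
top {'fov_y': 42.21146005976068, 'cx': 246.9253932193013, 'cy': 195.46181399387567} [[-0.023, -0.988, 0.153, 0.366], [-1.0, 0.026, 0.015, 0.068], [-0.019, -0.152, -0.988, 1.539], [0.0, 0.0, 0.0, 1.0]]
carton 0.77 [253 130] [0.427 0.422 0.14 ]
carton 0.57 [242 165] [0.455 0.319 0.161]
holder 0.73 [244 194] [0.453 0.252 0.055]
tube 0.58 [209 317] [ 0.554 -0.124  0.011]
tube 0.44 [240 186] [0.457 0.258 0.179]
flask 0.61 [239 212] [0.459 0.188 0.173]
flask 0.43 [206 220] [0.557 0.168 0.121]
station 0.57 [211 318] [ 0.548 -0.127  0.007]
jar 0.73 [128 266] [0.787 0.029 0.114]
jar 0.69 [211 318] [ 0.548 -0.127  0.007]
tin 0.93 [276 226] [0.357 0.158 0.065]
tin 0.64 [213 317] [ 0.542 -0.123  0.009]
side {'fov_y': 45.0196924509101, 'cx': 259.8212537027408, 'cy': 183.16642367787904} [[-0.719, -0.493, 0.49, -0.0], [-0.695, 0.523, -0.494, 0.674], [-0.012, -0.695, -0.719, 0.972], [0.0, 0.0, 0.0, 1.0]]
carton 0.92 [316 197] [0.415 0.442 0.119]
carton 0.87 [272 222] [0.441 0.347 0.145]
holder 0.91 [279 248] [0.427 0.287 0.066]
tube 0.69 [251 244] [0.45  0.273 0.137]
flask 0.64 [213 240] [0.555 0.186 0.106]
flask 0.59 [234 266] [0.454 0.199 0.125]
station 0.92 [169 335] [ 0.535 -0.183  0.009]
trigger 0.49 [120 349] [ 0.552 -0.247  0.147]
trigger 0.17 [248 243] [0.452 0.274 0.147]
jar 0.74 [144 224] [0.782 0.03  0.095]
jar 0.6 [168 333] [ 0.541 -0.182  0.01 ]
tin 0.95 [267 314] [0.341 0.157 0.062]
0.9
```

View pics/top0.png

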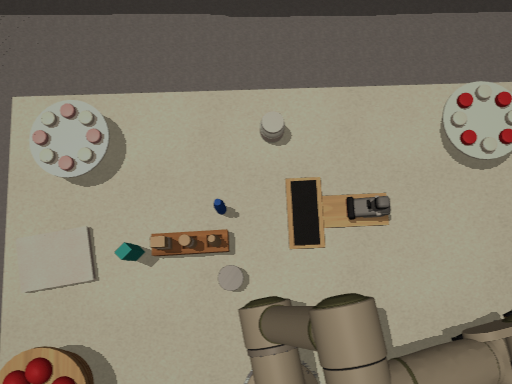

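View pics/side0.png

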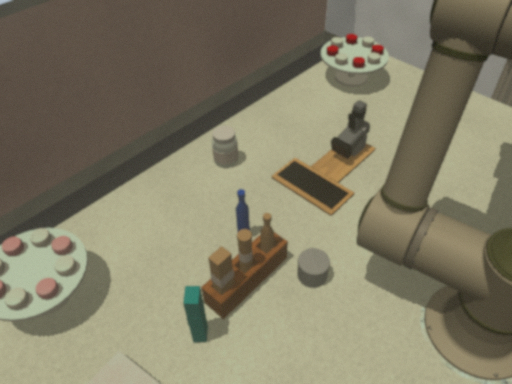

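The top view shows the carton at the left end of the holder (px 242,162), with the turquoise look-alike beside it (252,130), the blue bottle at (206,220) and the pad at (212,305). The scanner is to the right of the pad, at (207,370). The side view agrees. Next I'll fit accurate poses.

```bash
cat > fit.py <<'E'
import numpy as np, cv2
def rect(p):
    (c,s,a)=cv2.minAreaRect((p[:,:2]*1000).astype(np.float32)); return np.round(c,1),np.round(s,1),round(a,1),len(p)
def run(tag):
    z=np.load(f"pics/{tag}.npz"); W=z["W"]; im=z["im"].astype(int); X,Y,Z=W[...,0],W[...,1],W[...,2]
    def sel(x0,x1,y0,y1,z0,z1,extra=True): return W[(X>x0)&(X<x1)&(Y>y0)&(Y<y1)&(Z>z0)&(Z<z1)&extra]
    print(tag,"table z",np.nanmedian(sel(.35,.6,.0,.1,-.05,.05)[:,2]))
    h=sel(.38,.52,.12,.39,.06,.078); print("holder top",rect(h),np.median(h[:,2]))
    for n,y0,y1 in(("carton",.30,.39),("tube",.225,.30),("flask",.15,.225)):
        t=sel(.40,.51,y0,y1,.165,.20); print(n,rect(t) if len(t)>3 else None,np.median(t[:,2]))
    dark=im.sum(-1)<110
    p=sel(.4,.7,-.19,-.03,.0,.03,dark); print("pad",rect(p),np.median(p[:,2]))
    b=sel(.4,.7,-.19,-.03,.004,.03); print("board",rect(b))
    for z0,z1 in((.08,.12),(.125,.165),(.17,.2)):
        t=sel(.45,.65,-.42,-.17,z0,z1); print("scanner",z0,rect(t) if len(t)>3 else None)
    for n,a in(("turq",(.38,.47,.38,.5,.12,.2)),("blue",(.52,.6,.13,.21,.03,.2)),("tin",(.28,.42,.1,.22,.05,.08))):
        t=sel(*a); print(n,rect(t),t[:,2].max())
if __name__=="__main__":
    run("top0"); run("side0")
E
python3 fit.py
```

```text
top0 table z -6.94021713876225e-07
holder top (array([434.6, 255.1]), array([114.5, 246.3]), 1.5, 1037) 0.070023273873832
carton (array([456.3, 337.8]), array([30.3, 39.4]), 1.7, 170) 0.17983587186913386
tube (array([459.2, 265.6]), array([30.3, 30.7]), 89.3, 118) 0.17732191514633044
flask (array([461.6, 191.6]), array([17.6, 17.3]), 43.7, 42) 0.17475422205897118
pad (array([546.4, -86.3]), array([198.7,  76.5]), 1.2, 1565) 0.01204300911807965
board (array([ 550. , -109.9]), array([160. , 298.7]), 89.8, 3174)
scanner 0.08 (array([ 548.4, -261.6]), array([ 62.1, 123.2]), 0.9, 568)
scanner 0.125 (array([ 550.3, -268.6]), array([53.9, 30.3]), 82.6, 72)
scanner 0.17 (array([ 549.5, -274.2]), array([30.9, 52.3]), 0.7, 146)
turq (array([433.3, 434.8]), array([30.3, 39.8]), 44.5, 225) 0.1762124299251404
blue (array([561.2, 173.6]), array([28.8, 31.6]), 38.4, 142) 0.17335381335687594
tin (array([352.4, 146.2]), array([72.7, 72.3]), 44.7, 520) 0.07332901146563775
side0 table z 0.0001598799218198721
holder top (array([437. , 248.9]), array([113.9, 257.4]), 0.0, 1560) 0.06956974022415569
carton (array([456.2, 337.2]), array([31.1, 42.4]), 1.8, 320) 0.17938761820050603
tube (array([458.3, 264.4]), array([31.8, 31.9]), 69.9, 189) 0.1774117025163089
flask (array([461.5, 191.1]), array([19.4, 19.4]), 84.9, 71) 0.17438220201504895
pad (array([0., 0.]), array([0., 0.]), 0.0, 0) nan
board (array([ 550.8, -110. ]), array([297.8, 159.7]), 0.2, 2601)
scanner 0.08 (array([ 550.3, -261.8]), array([ 64.2, 127.9]), 3.5, 553)
scanner 0.125 (array([ 548.3, -270.2]), array([34.3, 56.1]), 3.6, 192)
scanner 0.17 (array([ 548.5, -283.3]), array([32.5, 35.4]), 13.8, 112)
turq (array([433.7, 433.7]), array([30.3, 42.8]), 44.2, 520) 0.17390883383160693
blue (array([559.9, 174.5]), array([30.9, 28.5]), 75.7, 430) 0.16773781689954148
tin (array([352. , 145.7]), array([74.4, 75.6]), 16.1, 742) 0.06703143019479862
  return _methods._mean(a, axis=axis, dtype=dtype,
  ret = ret.dtype.type(ret / rcount)
```

```bash
cat > plan.py <<'E'
from h import *
C=np.array([.4563,.3375]); a=np.radians(2.0)   # carton, row yaw
PAD=np.array([.5464,-.0863]); b=np.radians(1.1) # pad, station yaw
def Rh(yaw,s): # tool z ahead, closing along y
    z=np.array([np.cos(yaw),np.sin(yaw),0]); y=s*np.array([-np.sin(yaw),np.cos(yaw),0]); return np.column_stack([np.cross(y,z),y,z])
def Rd(yaw,s):
    z=np.array([0,0,-1.]); y=s*np.array([-np.sin(yaw),np.cos(yaw),0]); return np.column_stack([np.cross(y,z),y,z])
def P(yaw,o,x,y,z): 
    c,s=np.cos(yaw),np.sin(yaw); return [o[0]+c*x-s*y,o[1]+s*x+c*y,z]
G=lambda back,z: P(a,C,.019-.008-back,0,z)   # TCP for grasp
PL=lambda z: P(b,PAD,.025,0,z)
SQ=lambda z,dy=0: P(b,PAD,0,-.194+dy,z)
E
python3 - <<'E'
from plan import *
print(np.round(current_tcp_rot(),2).tolist())
for s in(1,-1):
    for n,p,R in(("pre",G(.10,.30),Rh(a,s)),("pre2",G(.10,.12),Rh(a,s)),("g",G(0,.12),Rh(a,s)),("lift",G(0,.32),Rh(a,s)),("pl",PL(.25),Rd(b,s)),("pl2",PL(.016),Rd(b,s)),("sq",SQ(.133),Rd(b,s)),("sqhi",SQ(.26),Rd(b,s))):
        q=solve_ik(p,R); print(s,n,np.round(p,3),None if q is None else np.round(q,0))
E
```

```text
[[0.92, 0.39, 0.0], [0.39, -0.92, 0.0], [0.0, -0.0, -1.0]]
1 pre [0.367 0.334 0.3  ] [ 50.  13. 127. 236.  65.  58.]
1 pre2 [0.367 0.334 0.12 ] [ 50.  44. 127. 229.  84.  83.]
1 g [0.467 0.338 0.12 ] [ 39.  45. 120. 218.  78.  80.]
1 lift [0.467 0.338 0.32 ] [ 39.  16. 118. 228.  55.  58.]
1 pl [ 0.571 -0.086  0.25 ] [ -20.   24.   75.   -0.   81. -111.]
1 pl2 [ 0.571 -0.086  0.016] [ -20.   39.   89.   -0.   52. -111.]
1 sq [ 0.55  -0.28   0.133] [ -38.   35.   77.   -0.   69. -129.]
1 sqhi [ 0.55 -0.28  0.26] [ -38.   29.   66.   -0.   85. -129.]
-1 pre [0.367 0.334 0.3  ] [  50.   13.  127.  236.   65. -122.]
-1 pre2 [0.367 0.334 0.12 ] [ 50.  44. 127. 229.  84. -97.]
-1 g [0.467 0.338 0.12 ] [  39.   45.  120.  218.   78. -100.]
-1 lift [0.467 0.338 0.32 ] [  39.   16.  118.  228.   55. -122.]
-1 pl [ 0.571 -0.086  0.25 ] [-20.  24.  75.  -0.  81.  69.]
-1 pl2 [ 0.571 -0.086  0.016] [-20.  39.  89.  -0.  52.  69.]
-1 sq [ 0.55  -0.28   0.133] [-38.  35.  77.  -0.  69.  51.]
-1 sqhi [ 0.55 -0.28  0.26] [-38.  29.  66.  -0.  85.  51.]
```

```bash
python3 - <<'E'
from plan import *
s=-1
def st(n): print(n,round(current_clock(),2),np.round(current_eef_pos(),3),np.round(current_joint_pos(),0),np.round(current_ft_force(),1),flush=True)
p=np.array(current_eef_pos())
line_to([p[0]+.03,p[1]+.03,.42],velocity=.3); st("up")
move_ptp([.42,-.30,.42],Rh(a,s)); st("horiz")
move_ptp(G(.12,.32),Rh(a,s)); st("pre")
set_gripper(.056,20)
line_to(G(.10,.122),velocity=.2); st("pre2")
cloud("side","side1")
E
```

```text
up 1.67 [ 0.233 -0.454  0.418] [-76.  13.  66.  -0. 101.  -9.] [ 0.2  0.4 -1.7]
horiz 3.12 [ 0.42 -0.3   0.42] [-80.   0. 118.  94.  83. -28.] [-0.8  0.5  0.2]
pre 5.69 [0.348 0.333 0.32 ] [  53.   10.  127.  240.   64. -127.] [-0.2  0.7 -0. ]
pre2 7.47 [0.367 0.335 0.123] [ 50.  43. 127. 229.  84. -97.] [-0.1 -0.9  0.1]
```

View pics/side1.png

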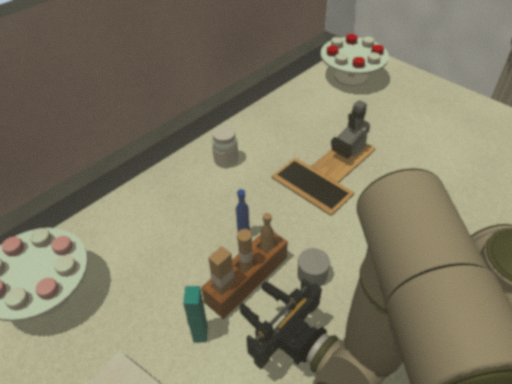

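The gripper (px 285,320) lies level in front of the carton (222,270). It is clear of both the tin and the turquoise box, so I'll go in.

```bash
python3 - <<'E'
from plan import *
def st(n): print(n,round(current_clock(),2),np.round(current_eef_pos(),4),round(current_grip_width(),4),np.round(current_ft_force(),1),np.round(current_finger_force(),1),flush=True)
line_to(G(0,.122),velocity=.08); st("in")
set_gripper(.03,20); st("grip")
z=.122
for dz,v in((.01,.03),(.03,.05),(.04,.08)):
    z+=dz; line_to(G(0,z),velocity=v); st("lift")
f=current_ft_force()
line_to(G(0,.34),velocity=.15); st("up")
cloud("side","side2")
E
```

```text
in 8.92 [0.4669 0.338  0.1219] 0.0558 [ 0.3 -0.1  0.1] 0.0
grip 9.3 [0.4672 0.3379 0.1219] 0.0395 [ 0.3  0.8 -0.4] 20.0
lift 9.78 [0.4673 0.3379 0.1322] 0.0395 [ 0.7 -0.3 -2.1] 20.0
lift 10.53 [0.4673 0.3378 0.162 ] 0.0395 [-0.8 -0.3 -1.5] 20.0
lift 11.18 [0.4672 0.3378 0.2017] 0.0401 [-0.5  0.6 -1.9] 20.0
up 12.25 [0.4672 0.3378 0.3389] 0.0397 [-0.  -0.2 -1.9] 20.0
```

View pics/side2.png

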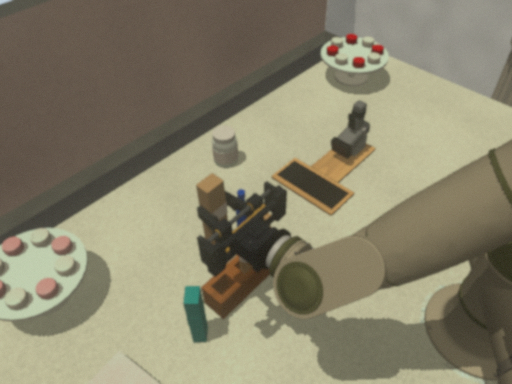

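The side view shows the carton lifted clear and upright (212,205), the empty socket at (228,280), and the holder undisturbed. Next I'll carry it across and turn it there.

```bash
sed -i 's/PAD,.025,0,z/PAD,.027,0,z/' plan.py; python3 - <<'E'
from plan import *
def st(n): print(n,round(current_clock(),2),np.round(current_eef_pos(),4),round(current_grip_width(),4),np.round(current_joint_pos(),0),flush=True)
s=-1
def tryl(n,opts,R,v):
    for o in opts:
        try: line_to(o,R,velocity=v); st(n); return
        except MotionError as e: print(n,o,e)
    raise SystemExit
tryl("carry",[[.52,-.22,.38],[.56,-.22,.38],[.52,-.22,.44],[.6,-.22,.4]],Rh(a,s),.2)
tryl("turn",[[.45,-.28,.36],[.5,-.3,.36],[.42,-.33,.36]],Rd(b,s),.06)
tryl("above",[PL(.15)],Rd(b,s),.15)
cloud("side","side3")
E
```

```text
carry 15.42 [ 0.52   -0.2196  0.38  ] 0.0398 [-59.   4. 121. 107.  67. -38.]
turn 17.48 [ 0.4498 -0.28    0.3602] 0.0399 [-45.  16.  71.   0.  93.  44.]
above 19.7 [ 0.5734 -0.0862  0.1504] 0.0401 [-20.  29.  83.  -0.  68.  69.]
```

```bash
python3 - <<'E'
from h import *
_,W=cloud("top","top3")
for t in("side3","top3"):
    z=np.load(f"pics/{t}.npz");W=z["W"];X,Y,Z=W[...,0],W[...,1],W[...,2]
    im=z["im"].astype(int); sat=im[...,2]-im[...,0]
    m=(X>.4)&(X<.7)&(Y>-.15)&(Y<-.02)&(Z>.13)&(Z<.2)&(sat>25)
    p=W[m]; r=cv2.minAreaRect((p[:,:2]*1000).astype(np.float32)); print(t,len(p),np.round(r[0],1),np.round(r[1],1),round(r[2],1),np.round(np.percentile(p[:,2],[2,50,98]),3), np.round([p[:,0].min(),p[:,0].max()],3))
    if len(p)>50:
        tp=p[p[:,2]>np.percentile(p[:,2],60)]; print(np.round(np.polyfit(tp[:,0],tp[:,2],1),3))
E
```

```text
side3 701 [520.1 -83.3] [125.7  53.6] 9.3 [0.146 0.173 0.177] [0.459 0.578]
[0.002 0.174]
top3 6 [549.8 -99.3] [ 4.  11.8] 2.7 [0.166 0.172 0.175] [0.548 0.552]
```

View pics/side3.png

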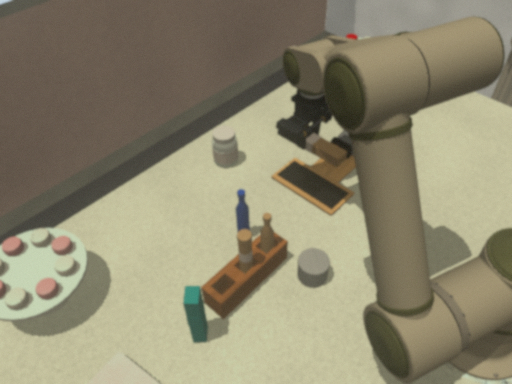

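The carton (330,150) hangs level over the pad, and its near end matches the planned x. I'll lower it until contact and release.

```bash
python3 - <<'E'
from plan import *
def st(n): print(n,round(current_clock(),2),np.round(current_eef_pos(),4),round(current_grip_width(),4),np.round(current_ft_force(),1),flush=True)
line_to(PL(.03),velocity=.12)
f0=current_ft_force()[2]
z=.021
while z>.0125:
    line_to(PL(z),velocity=.03)
    f=current_ft_force()[2]
    print(round(z,4),round(f,1))
    if f-f0>3: break
    z-=.0015
set_gripper(.064); st("rel")
line_to(PL(.20),velocity=.2)
line_to(SQ(.27,.006),Rd(b,-1),velocity=.25); st("over squeeze")
cloud("side","side4"); cloud("top","top4")
for t in("side4","top4"):
    z=np.load(f"pics/{t}.npz");W=z["W"];X,Y,Z=W[...,0],W[...,1],W[...,2]
    p=W[(X>.42)&(X<.7)&(Y>-.15)&(Y<-.02)&(Z>.036)&(Z<.06)]; r=cv2.minAreaRect((p[:,:2]*1000).astype(np.float32)); print(t,len(p),np.round(r[0],1),np.round(r[1],1),round(r[2],1),np.median(p[:,2]))
im=[np.load(f"pics/{t}.npz")["im"] for t in("side4","top4")]
cv2.imwrite("pics/c4.png",np.hstack([cv2.resize(im[0][60:260,250:450],(400,400)),cv2.resize(im[1][130:330,250:450],(400,400))]))
E
```

```text
0.021 -1.7
0.0195 -1.6
0.018 -2.5
0.0165 8.5
rel 22.68 [ 0.5734 -0.0858  0.0164] 0.0642 [ 0.3 -0.9  0.5]
over squeeze 24.71 [ 0.5501 -0.2732  0.2693] 0.064 [-0.5  0.9 -0.1]
side4 673 [545.  -85.5] [171.2  46.4] 1.9 0.04191912238342965
top4 726 [545. -83.] [169.6  41.6] 1.7 0.04246397333177576
```

View pics/c4.png

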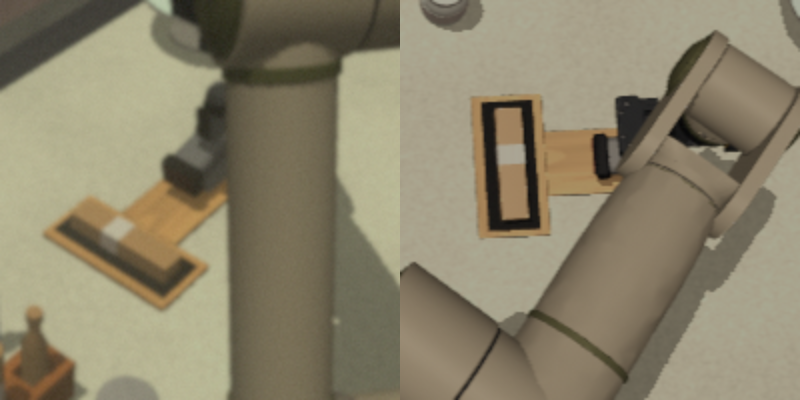

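The carton lies centred and aligned on the pad: its middle is about 2 mm off and its top is at 42 mm. In the crop's top view it is at (510,160) between the black margins. Now the trigger.

```bash
python3 - <<'E'
from plan import *
def st(n): print(n,round(current_clock(),2),np.round(current_eef_pos(),4),round(current_grip_width(),4),np.round(current_ft_force(),1),np.round(current_finger_force(),1),flush=True)
set_gripper(.086,25)
line_to(SQ(.133,.005),velocity=.1); st("down")
line_to(SQ(.133,.0),velocity=.05); st("centre")
for w in(.060,.052,.048,.046,.040): set_gripper(w,25); st(w)
E
```

```text
down 26.83 [ 0.5503 -0.2754  0.1336] 0.0859 [-0.1  0.1 -0.5] 0.0
centre 27.08 [ 0.5501 -0.2807  0.1332] 0.0861 [ 0.4 -0.1 -0.2] 0.0
0.06 27.64 [ 0.5502 -0.2799  0.1332] 0.0599 [-0.5  4.3  3.3] 2.7
0.052 27.98 [ 0.5503 -0.2799  0.1333] 0.0518 [-0.8  5.1  4.7] 3.1
0.048 28.25 [ 0.5503 -0.2804  0.1333] 0.0482 [0.1 2.8 4.5] 6.7
0.046 28.49 [ 0.5503 -0.2813  0.1333] 0.0465 [ 2.8 -5.7  3. ] 13.2
0.04 28.71 [ 0.5504 -0.2816  0.1333] 0.0457 [ 3.1 -6.5  3.5] 25.0
```

```bash
python3 - <<'E'
from plan import *
def st(n): print(n,round(current_clock(),2),np.round(current_eef_pos(),4),round(current_grip_width(),4),np.round(current_ft_force(),1),np.round(current_finger_force(),1),flush=True)
set_gripper(.040,40); hold(.3); st("hard")
set_gripper(.086); st("open"); 
line_to(SQ(.133,.004),velocity=.05)
line_to(SQ(.30,.004),velocity=.15); st("up")
p=[.25,-.45,.35]
try: move_ptp(p,Rd(b,-1))
except MotionError as e: print(e)
st("away")
cloud("side","side5"); cloud("top","top5")
import fit; fit.run("top5"); fit.run("side5")
for t in("side5","top5"):
    z=np.load(f"pics/{t}.npz");W=z["W"];X,Y,Z=W[...,0],W[...,1],W[...,2]
    p=W[(X>.42)&(X<.7)&(Y>-.15)&(Y<-.02)&(Z>.036)&(Z<.06)]; print(t,fit.rect(p))
    p=W[(X>.5)&(X<.6)&(Y>-.266)&(Y<-.2)&(Z>.135)&(Z<.18)]; print("trigger pts y max",len(p), p[:,1].max() if len(p) else None)
    z0=np.load(f"pics/{t[:-1]}0.npz")["W"];p=z0[(z0[...,0]>.5)&(z0[...,0]<.6)&(z0[...,1]>-.266)&(z0[...,1]<-.2)&(z0[...,2]>.135)&(z0[...,2]<.18)]; print(" before",len(p), p[:,1].max() if len(p) else None)
E
```

```text
hard 29.23 [ 0.5504 -0.2817  0.1333] 0.0454 [ 3.2 -6.9  3.6] 40.0
open 29.97 [ 0.5501 -0.2805  0.1331] 0.0861 [-0.3 -0.9  0.4] 0.0
up 31.48 [ 0.5499 -0.2761  0.2991] 0.0857 [0.3 0.6 0.6] 0.0
away 32.8 [ 0.2508 -0.4497  0.3498] 0.0859 [ 0.5  1.  -0.9] 0.0
top5 table z 0.0001450905220226062
holder top (array([433.7, 254.2]), array([114.7, 248.7]), 2.0, 1130) 0.07015246835665301
carton None nan
tube (array([459. , 265.1]), array([30.4, 32.1]), 0.9, 117) 0.17795120310704582
flask (array([461.3, 191.4]), array([18.7, 17.4]), 44.4, 43) 0.17479461620300252
pad (array([546.4, -86. ]), array([199.1,  76.4]), 1.4, 738) 0.012229442852922046
board (array([ 549.8, -110.1]), array([159.8, 299.6]), 90.0, 2439)
scanner 0.08 (array([ 548.1, -261.4]), array([ 62.3, 123.8]), 0.6, 565)
scanner 0.125 (array([ 549.7, -267.2]), array([51.9, 31. ]), 87.9, 71)
scanner 0.17 (array([ 550.2, -271.9]), array([59.3, 31.6]), 87.4, 146)
turq (array([433.2, 434.5]), array([30.2, 39.4]), 46.5, 227) 0.17788945421579516
blue (array([560.9, 173.3]), array([28.2, 32.1]), 35.0, 142) 0.17184631113423587
tin (array([352.5, 
[... 559 characters left out ...]
 0.125 (array([ 548.2, -270.9]), array([31.7, 56.8]), 1.2, 192)
scanner 0.17 (array([ 548.5, -285. ]), array([33.9, 31.1]), 89.2, 112)
turq (array([433.6, 434.4]), array([30.6, 41.8]), 44.3, 526) 0.1733305692653041
blue (array([561. , 175.7]), array([31. , 27.9]), 7.2, 434) 0.16752241549462188
tin (array([352.3, 145.4]), array([75.9, 74.7]), 70.3, 735) 0.0676437257758421
side5 (array([544.9, -85.2]), array([171.3,  45. ]), 1.9, 682)
trigger pts y max 64 -0.24160687256469804
 before 66 -0.2417626483756128
top5 (array([545.1, -83.2]), array([169.6,  41.3]), 1.3, 736)
trigger pts y max 34 -0.2408416088800515
 before 37 -0.24069913604267787
  return _methods._mean(a, axis=axis, dtype=dtype,
  ret = ret.dtype.type(ret / rcount)
```

View pics/side5.png

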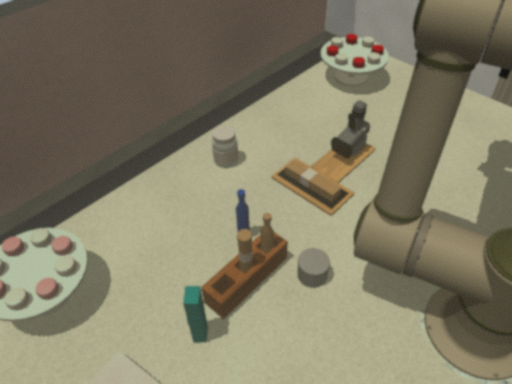

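The carton lies on the pad (315,180), the trigger is back at rest, and everything else is where it was. I'm handing in.

```bash
python3 -c "
from rig import *
print(sign_off())"
```

```text
the job is handed in; nothing more can be done
None
```

The carton lies flat and lengthwise on the scan pad, about 2–3 mm off centre; the trigger was squeezed home and sprang back; nothing else measurably moved; the job was handed in at about 33 s of the 58 s allowed.

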